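# Zero the scale, switch on the label printer, feed a label

## Robot

A 6-joint arm with a two-finger parallel gripper is mounted at the origin on the work surface. World frame = base frame: x ahead of the robot, y to its left, z up, the work surface at z = 0. Lengths are in m, angles in rad, forces in N, time in s.
With the tool pointing down it reaches from about 0.425 to 0.95 m from the base axis. Payload 3.5 kg.
Tool frame: the origin (TCP) lies midway between the tips of the shut fingers; the grasp point (between the pads) lies 19 mm behind it (ctrl.pinch_z is the distance from the TCP to the grasp point, in m); z points along the fingers, y is the line along which they close (so a half turn about z gives the same grasp; the last joint's range is limited). The gripper opens to 85 mm and grips with 20 to 120 N. Pads are 22 mm wide; open, the fingers measure 114 mm over their backs; the gripper's body (76 mm by 85 mm) begins 54 mm behind the grasp point. The pads swing forward as they close: fully open they stand 13 mm farther back than shut.
Start: joints at [1.027, 0.286, 1.577, -0, 1.279, -0.15], TCP at [0.259, 0.623, 0.231] pointing down, gripper open.
Joint ranges: [-2.77, 2.77], [-0.9, 2.22], [0.21, 2.48], [-1.53, 4.67], [0.24, 2.81], [-2.84, 2.84]. Speed limits (rad/s): [2.79, 2.79, 3.14, 3.14, 3.14, 3.14].

## Interface

Orientations are given as a unit quaternion [x, y, z, w].
In Python, from plant import get_state, viewer, sign_off, ctrl gives the robot as it stands. The module is installed in compiled form; this text tells all that it offers.
- The arm moves only by the shell command python3 -m handwheel 'ROWS' [FORCE]. ROWS is JSON, a list that holds one entry, the list of rows, each a list of 5 numbers: the finger opening in m, from 0 to 0.0854, then the shift along the tool's x, y, z in m, then the turn about the tool's z in degrees. In form: [[[claw, x, y, z, spin], ...]]. A call has 1 to 12 rows; each row shifts and turns the commanded pose from where the row before left it, along the tool's axes as they then stand; what a row does not reach is not made up. A row lasts 1/12 s, in which the tool goes at most 41.7 mm and 7.16 degrees, less where a joint would pass 70% of its speed; a pose out of reach is approached as far as the arm can. A call is refused whole if a number of a shift passes 0.0417 or a number of a turn 7.16, either way. A call with a gripper value outside its range is refused whole. The fingers move at their own pace and stop on an object; FORCE is the grip in N (left out, the last holds). Time passes only in rows, so rows that do not move let the fingers close. It gives the time, the measured TCP pose, the force, the opening and the grip force at its end, in the units of the state.
- get_state(): the state, without advancing time (a new reading comes with each control period).
- viewer.read_camera(name): name is "scene" or "top" or "wrist"; returns the picture (400x640x3 uint8, blue, green, red); there is no depth.
- viewer.camera_params(name): a dict with "fov_y" (degrees; the focal length in pixels is half the picture's height over the tangent of half this angle, whatever the lens; pixels are square), "cx", "cy" (the principal point, pixels), "k1" (the pictures are not rectified: a ray, as slopes to the right and down, at radius r is drawn at 1 + k1 r^2 times it, then the intrinsics apply), "xyz" and "attitude" of the camera in the world; the wrist camera has in their place "hand_eye" (4x4, takes a point from camera to tool coordinates, whose origin is the TCP and whose axes are the flange's). Camera axes: x right, y up, looking along -z (the intrinsics and any distortion apply to the point x, -y, -z); pixel columns grow to the right and rows downward; lengths in m; the calibration is good to about 2 mm. A picture is of the moment at which its call begins: read the wrist's pose just before it. camera_params takes no time and is no camera call.
- sign_off(): hands the job in; it is judged then, once.
Trained networks look in the newest picture that a camera, given by its name, has taken for a name from the list of things; names that differ only in an ending like _2 or _b are one class to them, and where a whole thing is asked for, a point or a joint stands for the part that bears it (a point fixed in the world has none). Each returns a list of dicts, best first, with "confidence" (0 to 1); they miss things now and then, are a little off and sometimes report something else, mostly with a low value. They report only what shows in the picture. A call takes as long as a camera call.
- viewer.look_for(camera, name): "extent" ([left, top, width, height] as shares, 0 to 1, of the picture: columns of its width, rows of its height, round what is visible of it).
- viewer.outline_of(camera, name): "mask" (400x640 bool, what is visible of it) and "extent" ([left, top, width, height] as shares, 0 to 1, of the picture: columns of its width, rows of its height, round what is visible of it).
- viewer.pinpoint(camera, name): "xy" ([column, row] as shares, 0 to 1, of the picture: columns of its width, rows of its height: a listed point, or the origin of a listed thing).
The state is a dict: "time": time; "qpos": joint angles; "dq": joint speeds; "joint_efforts": joint torques, N m; "eef_pos": TCP position; "tcp_rot": TCP orientation; "contact_force": force on the tool from outside, world axes, zero at the start; "wrist_torque": the same for the moment, N m; "opening": opening from 0.0 (shut) to 1.0 (fully open); "finger_force": force on a finger pad.
Only numpy, scipy, OpenCV 4.12 (cv2) and the standard library are available. Lean on these libraries where they do the work, as an engineer would, in place of code of your own. Each camera call takes 0.05 s, during which the arm holds its last target. There are 200 camera calls.

## Task

Get the weighing and labelling station ready: first zero the scale by pressing the long bar key on its console fully down, then switch the label printer on by pushing the raised end of its rocker right down, and last press the printer's larger round button fully in, hold it in for about a second to feed a label, and let go. Only touch: press no other key or button, do not press the feed button while the printer is off, and leave the cheeses, the tub on the scale and the other loose things where they stand.

Things in the scene. Friction and masses are not known exactly. Their poses are not given: they have to be found in the camera images.
- scale: white bench scale, fixed to the table, 300 (own x) x 260 (own y) mm; origin: centre of its underside, on the table; its x axis points from the keys to the pan. Console top 60 mm above the table carries three light grey keys in a row across (75 mm apart, 110 mm to -x of the origin), in any order: a long bar, a square and a round one. The pan is behind them
- printer: black label printer, fixed to the table, 260 (own x) x 220 (own y) x 160 mm high; origin: centre of its underside, on the table; its front with the label slot is at -x. On its flat top, 60 mm to -x of the origin: a rocker at y = +65 mm, and a large and a small round button at y = 0 and y = -65 mm, either way round
- zero_key_top (a point): centre of the top face of the scale's long bar key, 18 (own x) x 44 (own y) mm, 14 mm above the console top when up; moves with the key; z up. Spring key with 6 mm of travel straight down: starts to move at 1.5 N, needs 5 N at its stop, springs back when let go.
- zero_key (a joint): travel of the bar key, m: 0 up, 0.006 fully down
- square_key (a joint): travel of the scale's square key (22 mm), m: 0 up, 0.006 down; not to be pressed
- round_key (a joint): travel of the scale's round key (24 mm), m: 0 up, 0.006 down; not to be pressed
- rocker_raised_end (a point): point on the upper face of the rocker half that stands raised while off (the printer's +x half), 16 mm from the pivot. The rocker is a light grey shallow V, 24 mm wide, 48 mm long along the printer's x; pivot along the printer's y, 168 mm above the table. The point starts about 5 mm above the pivot and goes down about 5 mm, under 2 to 4 N; the rocker stays where it is left
- power_rocker (a joint): rocker angle, rad: 0 off (starts at 0 to 0.04), 0.30 fully on at its stop; grows as the raised end goes down
- feed_button_top (a point): centre of the top face of the printer's larger round button, 36 mm across, 14 mm above the printer's top when out; moves with the button; z up. Spring key with 6 mm of travel straight down: starts to move at 1.5 N, needs 5 N at its stop, springs back when let go.
- feed_button (a joint): travel of the larger round button, m: 0 out, 0.006 fully in
- pause_button (a joint): travel of the printer's smaller round button (18 mm across), m: 0 out, 0.006 in; not to be pressed
- cheese_a: yellow teardrop cheese, 68 mm across, 108 mm high, upright on the table between the two machines; origin: centre of its underside
- cheese_b: same kind of cheese, on the table on the outer side of the machines
- cheese_c: same kind of cheese, behind the machines
- tub: empty open white plastic tub, 110 x 150 x 55 mm high, on the scale's steel pan (the pan is 70 mm above the table); origin: centre of its underside
- label_roll: roll of paper labels, 68 mm across, 50 mm high, standing on the rear of the printer's top; origin: centre of its underside
- label_stack: block of paper labels 80 x 50 x 50 mm high, on the table between the two machines; origin: centre of its underside
- tape_gun: small tape dispenser, 50 x 50 mm foot, 56 mm high, on the table between the two machines at their front; origin: centre of its underside

How it is judged:
On the way, in this order (a step that is already met when the one before it is completed fails the run):
1. the scale's bar key is pressed down while the printer is still off (value of joint zero_key above 0.004 m and value of joint power_rocker below 0.1 rad), for 0.05 s.
2. the printer's rocker is switched on, the bar key let go (value of joint power_rocker above 0.24 rad and value of joint zero_key below 0.002 m), for 0.1 s.
3. the printer's larger round button is held in for 0.6 s, the rocker on (value of joint feed_button above 0.004 m and value of joint power_rocker above 0.24 rad), for 0.6 s.
At the end, for the whole second after the job is handed in: the rocker is on (over 0.24 of 0.30 rad), every key and button is up again (under 1.5 mm of travel), and every loose thing is at rest within 20 mm of where it started (value of joint power_rocker above 0.24 rad and value of joint each of zero_key, square_key, round_key, feed_button, pause_button below 0.0015 m and distance of each of cheese_a, cheese_b, cheese_c, tub, label_roll, label_stack, tape_gun from where it was at the start of the episode below 0.02 m and linear speed of each of cheese_a, cheese_b, cheese_c, tub, label_roll, label_stack, tape_gun below 0.03 m/s); the robot touches nothing.
It fails at once if another key or button is pressed (3 mm or more) (value of joint any of square_key, round_key, pause_button above 0.003 m).
It fails at once if the feed button is pressed while the printer is off (value of joint feed_button above 0.003 m and value of joint power_rocker below 0.1 rad).
It fails at once if a loose thing is pushed, lifted or carried 20 mm or more from its place (distance of any of cheese_a, cheese_b, cheese_c, tub, label_roll, label_stack, tape_gun from where it was at the start of the episode above 0.02 m).
It also fails if it takes over 56 s, if anything falls off the work surface, if the arm or the gripper's body presses on something with over 40 N, if the wrist force passes 120 N, or if a joint passes its speed limit or range.

## Working session

There is one attempt and no reset: what is moved stays moved. The work goes in short steps, Python scripts to look and compute and a shell command to move; the robot and the scene stay as the last step left them, time stands still between calls to the robot, and variables do not carry over. Pictures are saved under pics/ and viewed, at most 10 in all, crops included, and the job is handed in when it is done.

```bash
mkdir -p pics; cat > h.py <<'E'
import numpy as np, cv2
from scipy.spatial.transform import Rotation as R
from plant import get_state, viewer, sign_off, ctrl
def rotm(a):
    a=np.array(a,float)
    return a if a.shape==(3,3) else R.from_quat(a).as_matrix()
def cam(n):
    p=viewer.camera_params(n); f=200/np.tan(np.radians(p['fov_y'])/2)
    if 'hand_eye' in p:
        s=get_state(); H=np.array(p['hand_eye']); Rt=rotm(s['tcp_rot'])
        return p,f,np.array(s['eef_pos'])+Rt@H[:3,3],Rt@H[:3,:3]
    return p,f,np.array(p['xyz']),rotm(p['attitude'])
def ray(c,uv):
    p,f,o,Rm=c
    d=np.array([(uv[0]-p['cx'])/f,(uv[1]-p['cy'])/f]); x=d.copy()
    for _ in range(30): x=d/(1+p['k1']*(x@x))
    v=Rm@np.array([x[0],-x[1],-1]); return o,v/np.linalg.norm(v)
def atz(c,uv,z):
    o,v=ray(c,uv); return o+v*(z-o[2])/v[2]
def proj(c,P):
    p,f,o,Rm=c; q=Rm.T@(np.array(P)-o); s=np.array([q[0],-q[1]])/-q[2]
    s=s*(1+p['k1']*(s@s)); return s*f+[p['cx'],p['cy']]
def tri(rs):
    A=0;b=0
    for o,v in rs:
        M=np.eye(3)-np.outer(v,v); A=A+M; b=b+M@o
    return np.linalg.solve(A,b)
E
python3 - <<'E'
from h import *
for n in ['scene','top','wrist']:
    print(n,viewer.camera_params(n))
im=[]
C={}
for n in ['scene','top']:
    i=viewer.read_camera(n); C[n]=cam(n); cv2.imwrite(f'pics/{n}0.png',i)
for t in ['zero_key_top','rocker_raised_end','feed_button_top','scale','printer']:
    rs=[]
    for n in C:
        r=viewer.pinpoint(n,t)
        print(t,n,[(np.round(np.array(q['xy'])*[640,400],1),round(q['confidence'],2)) for q in r[:3]])
        if r: rs.append(ray(C[n],np.array(r[0]['xy'])*[640,400]))
    if len(rs)==2: print('   tri',tri(rs).round(4))
print(get_state())
E
```

```text
scene {'fov_y': 44.09435787039051, 'cx': 324.9827184811459, 'cy': 200.19222161333116, 'k1': -0.125953401037342, 'xyz': array([1.36313803, 0.17595095, 1.34747759]), 'attitude': array([0.18171219, 0.23140862, 0.74139301, 0.60313111])}
top {'fov_y': 54.544198841972864, 'cx': 316.1579741998608, 'cy': 200.9089693007716, 'k1': 0.009812018585378696, 'xyz': array([ 0.46950677, -0.01482206,  1.24919273]), 'attitude': array([ 0.02589851, -0.01789001, -0.7041287 ,  0.70937437])}
wrist {'fov_y': 68.67537973576518, 'cx': 321.4901948524306, 'cy': 203.04240281340165, 'k1': -0.049506845287857246, 'hand_eye': array([[ 6.75243128e-04,  9.47913862e-01,  3.18526066e-01,
         8.25419175e-02],
       [ 9.99999501e-01, -8.74442505e-04,  4.82388718e-04,
         4.00989323e-04],
       [ 7.35795684e-04,  3.18525581e-01, -9.47913980e-01,
        -1.41605258e-01],
       [ 0.00000000e+00,  0.00000000e+00,  0.00000000e+00,
         1.00000000e+00]])}
zero_key_top scene [(array([226.6, 191.6]), 0.4)]
zero_key_top top [(array([423.2, 201.9]), 0.64)]
   tri [ 0.5426 -0.3296  0.0648]
rocker_raised_end scene [(
[... 538 characters left out ...]
': array([ 1.02700631e+00,  2.86284597e-01,  1.57666643e+00, -4.53508921e-06,
        1.27859262e+00, -1.50017421e-01]), 'dq': array([ 5.02494286e-05,  1.42875736e-04,  1.03103890e-04,  6.69480429e-04,
       -7.80731567e-04, -3.44591511e-03]), 'joint_efforts': array([-5.59732089e-04, -4.05660474e+01, -2.92742765e+01, -1.21480448e-04,
        6.22407715e-04, -7.41461889e-06]), 'eef_pos': array([0.25896633, 0.62334936, 0.23135335]), 'tcp_rot': array([1.95616098e-01, 9.80680550e-01, 2.23055555e-05, 1.03729740e-05]), 'contact_force': array([ 0.45241508,  0.63594479, -0.03305686]), 'wrist_torque': array([ 0.00781219,  0.02796169, -0.00769825]), 'finger_force': 0.0, 'opening': 0.9983050169393499}
```

View pics/top0.png

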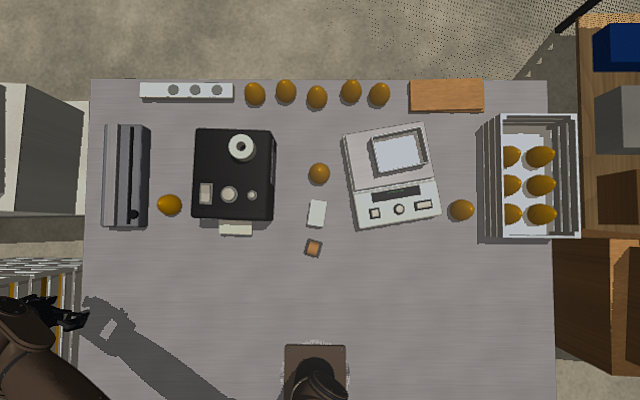

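View pics/scene0.png

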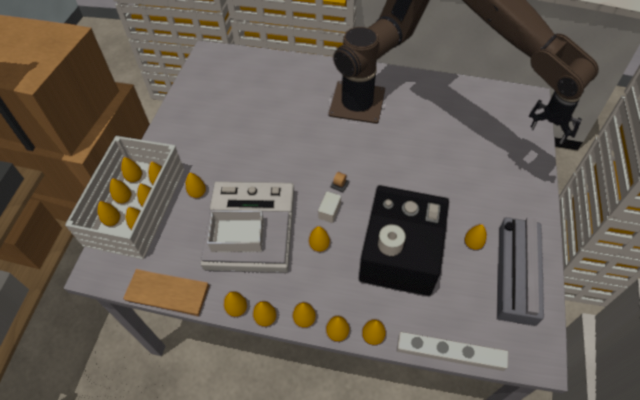

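The top view shows the scale with square (375,213), round (399,209) and bar (423,205) keys, left to right. On the printer are the rocker (205,193), the large button (229,194) and the small button (252,195). The scene view agrees. I'll go for a wrist look above the printer on the way.

```bash
python3 -m handwheel '[[[0,0,0,-0.022,-5.65],[0,0,0,-0.022,-5.65],[0,0,0,-0.022,-5.65],[0,0,0,-0.022,-5.65],[0,-0.025,-0.028,0,0],[0,-0.025,-0.028,0,0],[0,-0.025,-0.028,0,0],[0,-0.025,-0.028,0,0],[0,-0.025,-0.028,0,0],[0,-0.025,-0.028,0,0],[0,-0.025,-0.028,0,0],[0,-0.025,-0.028,0,0]]]' 20
python3 -m handwheel '[[[0,-0.01,-0.03,0,0],[0,-0.01,-0.03,0,0],[0,-0.01,-0.03,0,0],[0,-0.01,-0.03,0,0],[0,0,0,0,0],[0,0,0,0,0]]]'
cat > look.py <<'E'
import sys
from h import *
name,*ts=sys.argv[1:]
i=viewer.read_camera('wrist'); c=cam('wrist'); cv2.imwrite(f'pics/{name}.png',i)
Z=dict(zero_key_top=.074,feed_button_top=.174,rocker_raised_end=.173)
s=get_state(); print(s['eef_pos'].round(4),R.from_quat(s['tcp_rot']).as_matrix()[:,0].round(3),s['contact_force'].round(2))
for t in ts:
    for q in viewer.pinpoint('wrist',t)[:2]:
        uv=np.array(q['xy'])*[640,400]; P=atz(c,uv,Z[t]); print(t,uv.round(1),round(q['confidence'],2),P.round(4))
    for q in viewer.look_for('wrist',t)[:2]:
        print('   box px',(np.array(q['extent'])*[640,400,640,400]).round(0),round(q['confidence'],2))
E
python3 look.py w1 rocker_raised_end feed_button_top
```

```text
time: 1.6
eef_pos: [0.46, 0.398, 0.3196]
tcp_rot: [-0.0, 1.0, 0.0, 0.0]
contact_force: [1.2, 0.4, -0.5]
opening: -0.003
finger_force: 0.0
time: 2.1
eef_pos: [0.4997, 0.2782, 0.3195]
tcp_rot: [0.001, 1.0, 0.0, 0.0]
contact_force: [1.0, -0.2, 0.4]
opening: 0.008
finger_force: 0.0
[0.4993 0.2792 0.3195] [-1.     0.001 -0.   ] [-0.41 -0.53 -0.64]
rocker_raised_end [347.8 253.1] 0.65 [0.572  0.3088 0.173 ]
   box px [339. 219.  22.  42.] 0.63
feed_button_top [288.7 239.5] 0.71 [0.555  0.2443 0.174 ]
   box px [275. 219.  32.  35.] 0.82
```

View pics/w1.png

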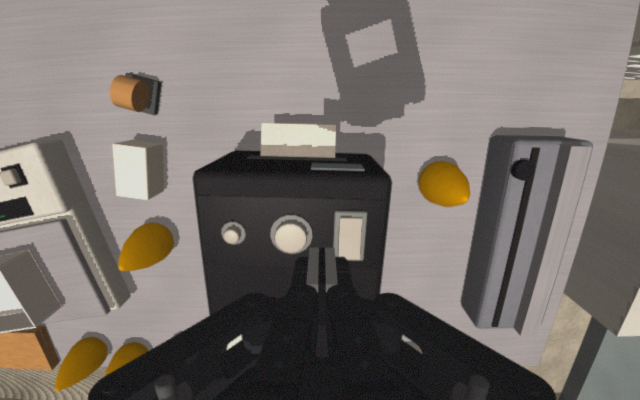

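The wrist view shows the small button (232,233), the large one (291,236) and the rocker (350,240) in line, with the raised end at the bottom of the picture, so the networks agree with it. Next I move over to the bar key.

```bash
python3 -m handwheel '[[[0,0,-0.04,0,0],[0,0,-0.04,0,0],[0,0,-0.04,0,0],[0,0,-0.04,0,0],[0,0,-0.04,0,0],[0,0,-0.04,0,0],[0,0,-0.04,0,0],[0,0,-0.04,0,0],[0,0,-0.04,0,0],[0,0,-0.04,0,0],[0,0,-0.04,0,0],[0,0,-0.04,0,0]]]'
python3 -m handwheel '[[[0,-0.01,-0.032,0.01,0],[0,-0.01,-0.032,0.02,0],[0,-0.01,-0.032,0.02,0],[0,-0.01,-0.032,0.02,0],[0,0,0,0,0],[0,0,0,0,0]]]'
python3 look.py w2 zero_key_top
```

```text
time: 3.35
eef_pos: [0.4996, -0.2015, 0.3195]
tcp_rot: [-0.001, 1.0, -0.0, 0.0]
contact_force: [0.9, 0.6, 0.6]
opening: -0.0
finger_force: 0.0
time: 3.85
eef_pos: [0.5393, -0.3284, 0.246]
tcp_rot: [0.0, 1.0, 0.002, -0.002]
contact_force: [-0.4, 0.2, -0.0]
opening: -0.0
finger_force: 0.0
[ 0.5398 -0.3278  0.2483] [-1.    -0.001  0.002] [-0.12  0.59  1.18]
zero_key_top [321.1 181.2] 0.78 [ 0.5377 -0.3275  0.074 ]
zero_key_top [557.9 150.5] 0.5 [ 0.5012 -0.0639  0.074 ]
   box px [299. 169.  40.  19.] 0.82
```

View pics/w2.png

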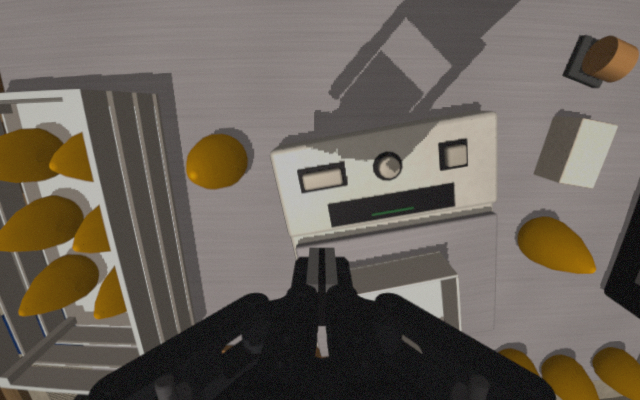

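The bar key shows at (321,179), well clear of the round key (388,166), and the network agrees. I descend over it.

```bash
python3 -m handwheel '[[[0,0.001,0,0.03,0],[0,0.001,0,0.03,0],[0,0,0,0.03,0],[0,0,0,0.03,0],[0,0,0,0.03,0],[0,0,0,0,0],[0,0,0,0,0]]]'
python3 look.py w3 zero_key_top
```

```text
time: 4.58
eef_pos: [0.5374, -0.3269, 0.0995]
tcp_rot: [-0.001, 1.0, 0.001, -0.001]
contact_force: [0.4, -0.5, 1.8]
opening: 0.0
finger_force: 0.0
[ 0.5387 -0.3282  0.1017] [-1.    -0.002 -0.002] [ 0.95 -0.45  0.24]
zero_key_top [318.3 241.2] 0.58 [ 0.5389 -0.3298  0.074 ]
   box px [287. 218.  69.  35.] 0.61
```

View pics/w3.png

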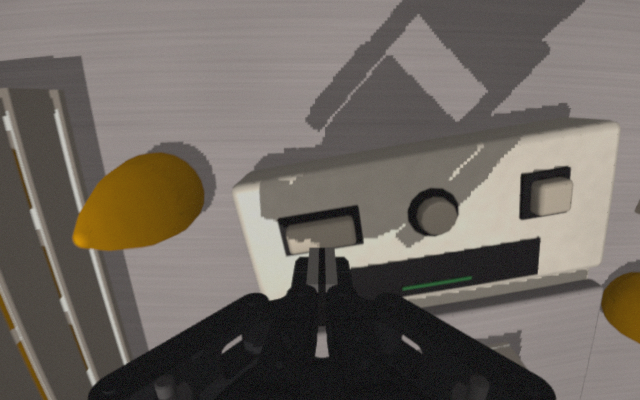

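The wrist is over the bar key (top face centre about (321,236), fingertips just below it). I press in small steps.

```bash
python3 -m handwheel '[[[0,0.002,-0.001,0.008,0],[0,0,0,0.008,0],[0,0,0,0.008,0],[0,0,0,0,0]]]' ; python3 -m handwheel '[[[0,0,0,0.003,0],[0,0,0,0,0]]]'; python3 -m handwheel '[[[0,0,0,0.003,0],[0,0,0,0,0]]]'
```

```text
time: 5.07
eef_pos: [0.5347, -0.329, 0.0734]
tcp_rot: [-0.0, 1.0, 0.001, -0.001]
contact_force: [-0.2, -0.1, 0.7]
opening: -0.001
finger_force: 0.9
time: 5.23
eef_pos: [0.5353, -0.3294, 0.072]
tcp_rot: [-0.0, 1.0, 0.0, -0.0]
contact_force: [-0.8, -0.2, 2.7]
opening: -0.005
finger_force: 1.3
time: 5.4
eef_pos: [0.5357, -0.3297, 0.0695]
tcp_rot: [-0.0, 1.0, -0.0, 0.0]
contact_force: [-1.3, 0.4, 4.0]
opening: 0.003
finger_force: 2.0
```

```bash
python3 -m handwheel '[[[0,0,0,0.002,0],[0,0,0,0,0],[0,0,0,0,0]]]'; python3 -m handwheel '[[[0,0,0,0.001,0],[0,0,0,0,0],[0,0,0,0,0]]]'
```

```text
time: 5.65
eef_pos: [0.5358, -0.3297, 0.0681]
tcp_rot: [-0.0, 1.0, -0.0, 0.0]
contact_force: [-1.3, 2.0, 5.5]
opening: -0.002
finger_force: 2.6
time: 5.9
eef_pos: [0.5358, -0.3297, 0.068]
tcp_rot: [-0.0, 1.0, -0.0, -0.0]
contact_force: [-3.2, 2.3, 9.5]
opening: -0.002
finger_force: 4.5
```

The key is at its stop. I let go and return to the printer.

```bash
python3 -m handwheel '[[[0,0,0,-0.02,0],[0,0,0,-0.036,0],[0,0,0,-0.036,0],[0,0,0,-0.036,0],[0,0,0,-0.036,0],[0,0,0,-0.036,0],[0,0,0,-0.036,0],[0,0,0.03,0,0],[0,0,0.04,0,0],[0,0,0.04,0,0],[0,0,0.04,0,0],[0,0,0.04,0,0]]]'
python3 -m handwheel '[[[0,0,0.04,0,0],[0,0,0.04,0,0],[0,0,0.04,0,0],[0,0,0.04,0,0],[0,0,0.04,0,0],[0,0,0.04,0,0],[0,0,0.04,0,0],[0,-0.01,0.04,0,0],[0,-0.01,0.04,0,0],[0,-0.01,0.04,0,0],[0,-0.01,0.04,0,0],[0,0,0,0,0]]]'
python3 look.py w4 rocker_raised_end feed_button_top zero_key_top
```

```text
time: 6.9
eef_pos: [0.5352, -0.1379, 0.3017]
tcp_rot: [0.0, 1.0, 0.0, 0.0]
contact_force: [0.9, 0.4, 0.8]
opening: -0.001
finger_force: 0.0
time: 7.9
eef_pos: [0.5752, 0.3067, 0.3001]
tcp_rot: [-0.003, 1.0, 0.001, -0.001]
contact_force: [-0.3, 0.2, -0.0]
opening: 0.001
finger_force: 0.0
[0.5749 0.3039 0.3003] [-1.    -0.005  0.002] [-0.65  0.01 -0.12]
rocker_raised_end [324.9 189.4] 0.89 [0.5689 0.3076 0.173 ]
   box px [310. 151.  28.  50.] 0.81
   box px [ 72. 183.  70.  46.] 0.75
feed_button_top [254.2 174. ] 0.68 [0.554  0.2412 0.174 ]
   box px [235. 153.  38.  42.] 0.89
```

```bash
python3 -m handwheel '[[[0,0.002,0.001,0.03,0],[0,0.002,0.001,0.03,0],[0,0.001,0.001,0.03,0],[0,0,0,0.01,0],[0,0,0,0,0],[0,0,0,0,0]]]'
python3 look.py w5 rocker_raised_end feed_button_top
```

```text
time: 8.75
eef_pos: [0.5706, 0.303, 0.2031]
tcp_rot: [0.0, 1.0, 0.0, 0.0]
contact_force: [-0.2, 0.8, 0.5]
opening: 0.004
finger_force: 0.0
[0.5714 0.3034 0.2047] [-1.     0.    -0.003] [ 0.32 -0.01  0.1 ]
rocker_raised_end [330.3 239.8] 0.83 [0.5726 0.3096 0.173 ]
   box px [311. 181.  41.  72.] 0.77
feed_button_top [225.6 218.1] 0.79 [0.5571 0.243  0.174 ]
feed_button_top [456.6 147. ] 0.71 [0.512  0.3835 0.174 ]
   box px [203. 185.  55.  57.] 0.81
```

View pics/w5.png

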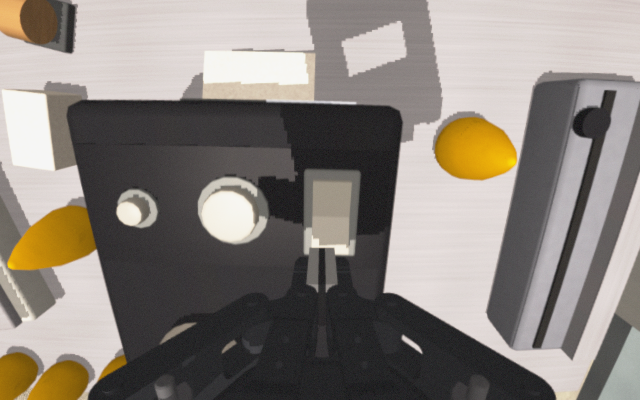

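The near view shows the rocker (332,213) with its raised end at about (331,240), slightly right of the fingertips. I shift 5 mm in y and press in steps.

```bash
python3 -m handwheel '[[[0,0,0.005,0.009,0],[0,0,0,0.009,0],[0,0,0,0.006,0],[0,0,0,0,0]]]' ; python3 -m handwheel '[[[0,0,0,0.003,0],[0,0,0,0,0]]]'; python3 -m handwheel '[[[0,0,0,0.003,0],[0,0,0,0,0]]]'; python3 -m handwheel '[[[0,0,0,0.002,0],[0,0,0,0,0]]]'
```

```text
time: 9.33
eef_pos: [0.5686, 0.3082, 0.1752]
tcp_rot: [-0.0, 1.0, -0.001, -0.002]
contact_force: [0.1, 0.2, -1.0]
opening: -0.001
finger_force: 0.0
time: 9.5
eef_pos: [0.57, 0.3085, 0.1747]
tcp_rot: [-0.0, 1.0, -0.0, -0.0]
contact_force: [0.1, -0.1, 0.8]
opening: -0.004
finger_force: 0.0
time: 9.67
eef_pos: [0.5707, 0.3086, 0.1727]
tcp_rot: [-0.0, 1.0, 0.0, 0.001]
contact_force: [1.0, -0.0, 1.1]
opening: -0.003
finger_force: 0.3
time: 9.83
eef_pos: [0.5709, 0.3086, 0.1709]
tcp_rot: [-0.0, 1.0, 0.0, 0.001]
contact_force: [0.4, -0.4, 2.0]
opening: 0.002
finger_force: 1.0
```

```bash
python3 -m handwheel '[[[0,0,0,0.002,0],[0,0,0,0,0],[0,0,0,0,0]]]'; python3 -m handwheel '[[[0,0,0,0.001,0],[0,0,0,0,0],[0,0,0,0,0]]]';python3 -m handwheel '[[[0,0,0,0.001,0],[0,0,0,0,0],[0,0,0,0,0]]]'
```

```text
time: 10.08
eef_pos: [0.571, 0.3086, 0.169]
tcp_rot: [-0.0, 1.0, 0.0, 0.001]
contact_force: [2.0, 0.1, 3.3]
opening: 0.001
finger_force: 1.7
time: 10.33
eef_pos: [0.5711, 0.3086, 0.169]
tcp_rot: [-0.0, 1.0, 0.0, 0.001]
contact_force: [0.6, -1.1, 6.7]
opening: -0.003
finger_force: 3.2
time: 10.58
eef_pos: [0.571, 0.3087, 0.1689]
tcp_rot: [-0.0, 1.0, 0.0, 0.001]
contact_force: [-0.3, -2.5, 10.0]
opening: 0.001
finger_force: 4.6
```

It is at a stop. I lift to the earlier viewing height and check the rocker.

```bash
python3 -m handwheel '[[[0,0,0,-0.01,0],[0,0.005,-0.015,-0.02,0],[0,0.005,-0.02,-0.02,0],[0,0.005,-0.02,-0.02,0],[0,0,-0.01,0,0],[0,0,0,0,0],[0,0,0,0,0]]]'
python3 look.py w6 rocker_raised_end feed_button_top; python3 -c "
import cv2
a=cv2.imread('pics/w5.png')[150:270,180:400];b=cv2.imread('pics/w6.png')[130:250,260:480]
cv2.imwrite('pics/c6.png',cv2.resize(cv2.vconcat([a,b]),None,fx=2.4,fy=2.4))"
```

```text
time: 11.17
eef_pos: [0.5544, 0.2434, 0.2348]
tcp_rot: [0.0, 1.0, 0.0, -0.001]
contact_force: [-0.5, 0.4, -0.1]
opening: 0.001
finger_force: 0.0
[0.5543 0.2437 0.2342] [-1.    -0.     0.004] [-0.06 -0.06  0.86]
rocker_raised_end [402.6 239.7] 0.93 [0.5693 0.3063 0.173 ]
rocker_raised_end [131.2 135.7] 0.53 [0.4906 0.1118 0.173 ]
   box px [388. 189.  42.  61.] 0.56
feed_button_top [321.1 223.4] 0.83 [0.5555 0.2439 0.174 ]
   box px [299. 195.  44.  48.] 0.61
```

View pics/c6.png

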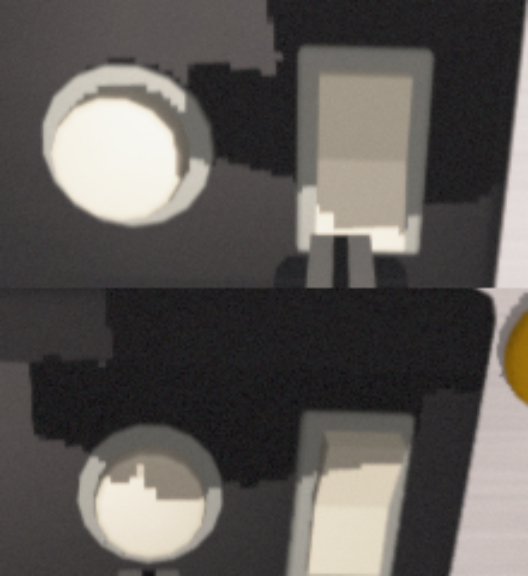

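The crop shows the rocker tipped. Its front end now stands up with the side face visible, and the far half is level, so it is on and at its stop (10 N, no further motion). The large button lies right under the tool, so I press it.

```bash
python3 -m handwheel '[[[0,-0.001,0,0.02,0],[0,0,0,0.02,0],[0,0,0,0.015,0],[0,0,0,0.005,0],[0,0,0,0,0]]]' ; python3 -m handwheel '[[[0,0,0,0.002,0],[0,0,0,0.002,0],[0,0,0,0.002,0],[0,0,0,0,0],[0,0,0,0,0]]]'; python3 -m handwheel '[[[0,0,0,0.001,0],[0,0,0,0.001,0],[0,0,0,0,0],[0,0,0,0,0]]]'
```

```text
time: 11.83
eef_pos: [0.5549, 0.2437, 0.1743]
tcp_rot: [-0.001, 1.0, -0.0, -0.002]
contact_force: [-0.9, 1.0, 1.4]
opening: 0.004
finger_force: 0.2
time: 12.25
eef_pos: [0.557, 0.2439, 0.1717]
tcp_rot: [-0.0, 1.0, 0.001, 0.001]
contact_force: [-0.3, 0.8, 3.2]
opening: 0.0
finger_force: 1.3
time: 12.58
eef_pos: [0.557, 0.2439, 0.1692]
tcp_rot: [-0.0, 1.0, 0.001, 0.001]
contact_force: [1.9, 2.5, 4.4]
opening: 0.001
finger_force: 2.1
```

```bash
python3 -m handwheel '[[[0,0,0,0.002,0],[0,0,0,0.001,0],[0,0,0,0,0],[0,0,0,0,0],[0,0,0,0,0],[0,0,0,0,0],[0,0,0,0,0],[0,0,0,0,0],[0,0,0,0,0],[0,0,0,0,0],[0,0,0,0,0],[0,0,0,0,0]]]'
python3 -m handwheel '[[[0,0,0,-0.01,0],[0,0,0,-0.03,0],[0,0,0,-0.03,0],[0,0,0,-0.03,0],[0,0.02,-0.03,-0.03,0],[0,0.02,-0.03,0,0],[0,0,-0.03,0,0],[0,0,0,0,0],[0,0,0,0,0]]]'
python3 look.py w7; python3 -c "
import cv2
cv2.imwrite('pics/c7.png',cv2.resize(cv2.imread('pics/w7.png')[100:400,200:600],None,fx=2,fy=2))"
```

```text
time: 13.58
eef_pos: [0.5571, 0.2439, 0.168]
tcp_rot: [-0.0, 1.0, 0.0, 0.001]
contact_force: [-0.7, 0.3, 11.2]
opening: -0.001
finger_force: 5.6
time: 14.33
eef_pos: [0.5175, 0.1554, 0.2908]
tcp_rot: [0.001, 1.0, -0.0, -0.001]
contact_force: [0.2, 0.1, 0.5]
opening: -0.003
finger_force: 0.0
[0.5178 0.1563 0.2907] [-1.     0.001  0.003] [ 0.15 -0.65  0.77]
```

View pics/c7.png

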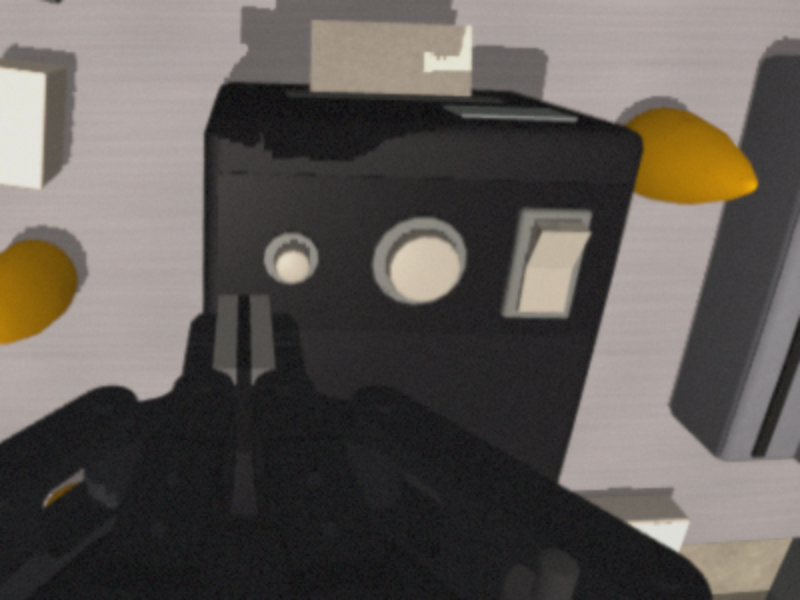

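The crop shows the rocker (550,270) firmly tipped on with its front end up. The large (425,265) and small (292,262) buttons are both out, and the arm is clear. I hand the job in.

```bash
python3 -c "
from plant import sign_off
print(sign_off())"
```

```text
the job is handed in; nothing more can be done
None
```

I pressed the bar key to its stop, switched the rocker on, held the feed button in for about a second and let go, then handed the job in; the last picture shows the rocker on and both printer buttons out, but the hand-in returned no verdict.

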